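Heft the boxes, send the heaviest one up

TASK

Three storage boxes that look alike stand on the desk: feel by lifting which one is the heaviest, set that one down upright inside the wooden pick-up tray, and leave the other two standing upright on the desk. Only when the heaviest box stands in the tray, press the call button fully down and let it go. Do not drop a box, and leave the mug, the plant and the clock where they are.

Things in the scene. Friction and masses are not known exactly. Their poses are not given: they have to be found in the camera images.
- box_a: Closed white box (lid fixed, grey dots), 92 x 92 x 75 mm high, loose; looks just like box_b and box_c. Origin: centre of underside; x, y square to its sides, z up. Black bridge handle on the lid: bar 64 mm long along x, 14 wide (y), 14 high, bar centre 105 mm above the underside on the box's axis; 23 mm gap below it between two legs at x = +-27 mm.
- box_b: Same as box_a in every size and look. The boxes weigh 0.2 to 0.8 kg with their hidden contents (which can shift 3 mm inside); the heaviest of the three is at least 0.2 kg heavier than either other one, and which one that is changes every time.
- box_c: Same as box_a in every size and look; only the hidden weight differs (see box_b).
- tray: Square pick-up tray of light wood, fixed to the desk, 150 x 150 mm outside, 130 x 130 mm inside, so a box fits in with about 19 mm to spare on each side when turned square to it. Inner floor 10 mm above the desk, rim top 22 mm above the desk. Origin: centre of the underside, on the desk; x and y along its sides, z up.
- call (a joint): Travel of the call button's plunger, m: 0 up, 0.006 fully down; a spring pushes it back up; it starts to yield at about 1.5 N and is fully down at 5 N.
- call_top (a point): Centre of the top of the call button when up: black round plunger 40 mm across in a flat brass housing 56 mm across, fixed to the desk; its top is 22 mm above the desk and is pressed straight down.
- mug: Blue ceramic mug, 76 mm across, 90 mm high, a bystander. Origin: centre of the underside.
- plant: Small plant in a white pot, 76 mm across, about 105 mm high, a bystander. Origin: centre of the underside.
- clock: Small round brass desk clock on a foot, 64 mm wide, 45 mm deep, 68 mm high, a bystander. Origin: centre of the underside.
Things that resemble listed ones, but are neither listed nor needed, are in the scene too. Leave any pink or red look-alike of the part that bears call alone.

How it is judged:
On the way, in this order (a step that is already met when the one before it is completed fails the run):
1. the heaviest box stands upright on the floor of the tray (((contact force between box_a and tray above 5.2 N and angle between box_a's own z axis and vertical below 0.08 rad and z of box_a in the frame of tray between 0.006 and 0.014 m and x of box_a in the frame of tray between -0.03 and 0.03 m and y of box_a in the frame of tray between -0.03 and 0.03 m) or (contact force between box_b and tray above 5.2 N and angle between box_b's own z axis and vertical below 0.08 rad and z of box_b in the frame of tray between 0.006 and 0.014 m and x of box_b in the frame of tray between -0.03 and 0.03 m and y of box_b in the frame of tray between -0.03 and 0.03 m) or (contact force between box_c and tray above 5.2 N and angle between box_c's own z axis and vertical below 0.08 rad and z of box_c in the frame of tray between 0.006 and 0.014 m and x of box_c in the frame of tray between -0.03 and 0.03 m and y of box_c in the frame of tray between -0.03 and 0.03 m))), for 0.2 s.
2. then the call button is pressed fully down (value of joint call above 0.005 m), for 0.05 s.
At the end, for the whole second after the job is handed in: Heaviest box upright (0.08 rad), at rest on the tray floor with its whole weight (over 5.2 N), within 30 mm of the tray centre along each tray axis; other two upright (0.08 rad) on the desk; button up (under 1 mm); mug, plant, clock upright (0.1 rad), moved under 30 mm (value of joint call below 0.001 m and (((contact force between box_a and tray above 5.2 N and angle between box_a's own z axis and vertical below 0.08 rad and z of box_a in the frame of tray between 0.006 and 0.014 m and x of box_a in the frame of tray between -0.03 and 0.03 m and y of box_a in the frame of tray between -0.03 and 0.03 m) and linear speed of box_a below 0.02 m/s and height (world z) of box_b between -0.006 and 0.006 m and angle between each of box_b, box_c's own z axis and vertical below 0.08 rad and height (world z) of box_c between -0.006 and 0.006 m) or ((contact force between box_b and tray above 5.2 N and angle between box_b's own z axis and vertical below 0.08 rad and z of box_b in the frame of tray between 0.006 and 0.014 m and x of box_b in the frame of tray between -0.03 and 0.03 m and y of box_b in the frame of tray between -0.03 and 0.03 m) and linear speed of box_b below 0.02 m/s and height (world z) of box_a between -0.006 and 0.006 m and angle between each of box_a, box_c's own z axis and vertical below 0.08 rad and height (world z) of box_c between -0.006 and 0.006 m) or ((contact force between box_c and tray above 5.2 N and angle between box_c's own z axis and vertical below 0.08 rad and z of box_c in the frame of tray between 0.006 and 0.014 m and x of box_c in the frame of tray between -0.03 and 0.03 m and y of box_c in the frame of tray between -0.03 and 0.03 m) and linear speed of box_c below 0.02 m/s and height (world z) of box_a between -0.006 and 0.006 m and angle between each of box_a, box_b's own z axis and vertical below 0.08 rad and height (world z) of box_b between -0.006 and 0.006 m)) and angle between each of mug, plant, clock's own z axis and vertical below 0.1 rad and distance of each of mug, plant, clock from where it was at the start of the episode below 0.03 m); the robot touches nothing.
It fails at once if the call button is pressed (over 4 mm) while the heaviest box does not bear on the tray (value of joint call above 0.004 m and not (contact force between any of box_a, box_b, box_c and tray above 5.2 N)).
It fails at once if a box is dropped: it moves faster than 0.5 m/s while the fingers do not touch it ((linear speed of box_a above 0.5 m/s and contact force between the fingers and box_a below 0.05 N) or (linear speed of box_b above 0.5 m/s and contact force between the fingers and box_b below 0.05 N) or (linear speed of box_c above 0.5 m/s and contact force between the fingers and box_c below 0.05 N)).
It fails at once if the mug, the plant or the clock is moved by more than 30 mm (distance of any of mug, plant, clock from where it was at the start of the episode above 0.03 m).
It also fails if it takes over 72 s, if anything falls off the work surface, if the arm or the gripper's body presses on something with over 40 N, if the wrist force passes 120 N, or if a joint passes its speed limit or range.

ROBOT

A 7-joint arm with a two-finger parallel gripper is mounted at the origin on the work surface. World frame = base frame: x ahead of the robot, y to its left, z up, the work surface at z = 0. Lengths are in m, angles in rad, forces in N, time in s.
With the tool pointing down it reaches from about 0.425 to 0.95 m from the base axis. Payload 4.7 kg.
Tool frame: the origin (TCP) lies midway between the tips of the shut fingers; the grasp point (between the pads) lies 19 mm behind it; z points along the fingers, y is the line along which they close (so a half turn about z gives the same grasp; the last joint's range is limited). The gripper opens to 85 mm and grips with 20 to 120 N. Pads are 22 mm wide; open, the fingers measure 114 mm over their backs; the gripper's body (76 mm by 85 mm) begins 54 mm behind the grasp point. The pads swing forward as they close: fully open they stand 13 mm farther back than shut.
Start: joints at [-1.309, 0.469, -0.049, 1.532, 0.024, 1.141, -0.082], TCP at [0.193, 0.647, 0.205] pointing down, gripper open.
Joint ranges: [-2.59, 2.59], [-0.33, 1.99], [-1.39, 1.29], [0.1, 2.45], [-1.04, 4.18], [0.21, 1.99], [-2.66, 2.66]. Speed limits (rad/s): [2.57, 2.57, 3.14, 3.14, 3.14, 3.14, 3.14].

INTERFACE

Orientations are given as a 3x3 rotation matrix whose columns are the frame's x, y, z axes.
In Python, from plant import robot gives the robot as it stands.
- The arm moves only by the tool send_rows, never from a script. Its argument "commands" is a list of rows, each a list of 7 numbers: the shift along the tool's x, y, z as a fraction of full scale, then the turn, a rotation vector about the tool's x, y, z as a fraction of full scale, then the closure, from 0 (fully open) to 1 (shut). In form: [[x, y, z, ax, ay, az, jaw], ...]. A call has 1 to 20 rows; each row shifts and turns the commanded pose from where the row before left it, along the tool's axes as they then stand; what a row does not reach is not made up. Full scale, the value 1, is 0.02 m for a shift and pi/4 rad for a turn. A row lasts 1/12 s, in which the tool goes at most 41.7 mm and 7.16 degrees, less where a joint would pass 70% of its speed; a pose out of reach is approached as far as the arm can. A call with a number of a shift or a turn outside -1 to 1 is refused whole. A call with a gripper value outside its range is refused whole. The fingers move at their own pace and stop on an object; "force" is the grip in N (left out, the last holds). Time passes only in rows, so rows that do not move let the fingers close. It gives the time, the measured TCP pose, the force, the opening and the grip force at its end, in the units of the state.
- robot.read_state(): the state, without advancing time (a new reading comes with each control period).
- robot.read_camera(name): name is "scene" or "top" or "wrist"; returns the picture (420x560x3 uint8, red, green, blue); there is no depth.
- robot.calibration(name): a dict with "fx", "fy", "cx", "cy" (pixels), "dist" ([k1, k2, p1, p2, k3] as OpenCV has them; the pictures are not rectified), "eye" and "orientation" of the camera in the world; the wrist camera has in their place "mount" (4x4, takes a point from camera to tool coordinates, whose origin is the TCP and whose axes are the flange's). Camera axes: x right, y down, z forward; pixel columns grow to the right and rows downward; lengths in m; the calibration is good to about 2 mm. A picture is of the moment at which its call begins: read the wrist's pose just before it. calibration takes no time and is no camera call.
- robot.job_done(): hands the job in; it is judged then, once.
The state is a dict: "time": time; "q": joint angles; "joint_vel": joint speeds; "joint_efforts": joint torques, N m; "eef_pos": TCP position; "tool_rot": TCP orientation; "wrist_force": force on the tool from outside, world axes, zero at the start; "ft_torque": the same for the moment, N m; "gripper_width": opening from 0.0 (shut) to 1.0 (fully open); "grasp_force": force on a finger pad.
Only numpy, scipy, OpenCV 4.12 (cv2) and the standard library are available. Lean on these libraries where they do the work, as an engineer would, in place of code of your own. Each camera call takes 0.05 s, during which the arm holds its last target. There are 200 camera calls.

## Working session

There is one attempt and no reset: what is moved stays moved. The work goes in short steps, Python scripts to look and compute and a tool call to move; the robot and the scene stay as the last step left them, time stands still between calls to the robot, and variables do not carry over. Pictures are saved under pics/ and viewed, at most 10 in all, crops included, and the job is handed in when it is done.

Besides the shell and the picture viewer there is one more tool, called after "Call:" by a JSON object that holds its "fn" and its "kwargs". send_rows: Moves the arm, as the interface text tells. Shift numbers are shares of 0.02 m and turn numbers shares of pi/4 rad, none past 1 either way. Its arguments: {"type":"object","properties":{"commands":{"type":"array"},"force":{"type":"number"}},"required":["commands"]}

```bash
mkdir -p pics; ls; python3 - <<'E'
from plant import robot
import cv2,numpy as np
for n in ["top","scene"]:
    im=robot.read_camera(n); cv2.imwrite(f"pics/{n}0.png",im[:,:,::-1])
    c=robot.calibration(n); print(n,{k:np.round(v,4).tolist() for k,v in c.items()})
s=robot.read_state(); print(s); print(robot.calibration("wrist"))
E
```

```text
pics
top {'fx': 385.9324, 'fy': 385.9324, 'cx': 277.9588, 'cy': 209.7072, 'dist': [-0.0162, 0.0, 0.0, 0.0, 0.0], 'eye': [0.3748, -0.0099, 0.9305], 'orientation': [[-0.0111, -0.9813, 0.1923], [-0.9998, 0.0141, 0.0142], [-0.0166, -0.1921, -0.9812]]}
scene {'fx': 537.9443, 'fy': 537.9443, 'cx': 285.2609, 'cy': 214.262, 'dist': [-0.2105, 0.0, 0.0, 0.0, 0.0], 'eye': [1.1806, 0.1485, 1.0652], 'orientation': [[-0.2218, 0.8225, -0.5237], [0.9751, 0.1836, -0.1247], [-0.0064, -0.5383, -0.8427]]}
{'time': 0.1, 'q': array([-1.30890223,  0.46942314, -0.04859672,  1.53357688,  0.02407166,
        1.14097477, -0.08232313]), 'joint_vel': array([-0.00014984, -0.00025354, -0.00144333, -0.0006402 , -0.00064275,
       -0.00081249,  0.00231129]), 'joint_efforts': array([ 6.72813840e-04, -5.11517251e+01, -4.70392650e-02, -2.38392556e+01,
        1.07568019e-02,  4.34199348e-03,  3.18426565e-06]), 'eef_pos': array([0.19334744, 0.64612474, 0.20432333]), 'tool_rot': array([[-9.58015271e-01,  2.86716774e-01, -4.82164008e-04],
       [ 2.86717177e-01,  9.58013705e-01, -1.73218504e-03],
       [-3.47267796e-05, -1.79770443e-03, -9.99998384e-01]]), 'wrist_force': array([0.19073631, 1.18392637, 0.02757669]), 'ft_torque': array([-3.98241969e-02,  3.65291597e-05, -8.92209681e-03]), 'grasp_force': 0.0, 'gripper_width': 1.0003439798656295}
{'fx': 303.83403191351186, 'fy': 303.83403191351186, 'cx': 282.49178976529646, 'cy': 209.27237186952058, 'dist': array([-0.0126924,  0.       ,  0.       ,  0.       ,  0.       ]), 'mount': array([[-3.21664791e-04, -9.51099850e-01, -3.08883427e-01,
         7.76155430e-02],
       [ 9.99998928e-01,  1.35261971e-04, -1.45787066e-03,
         8.18028103e-04],
       [ 1.42836075e-03, -3.08883565e-01,  9.51098787e-01,
        -1.67992197e-01],
       [ 0.00000000e+00,  0.00000000e+00,  0.00000000e+00,
         1.00000000e+00]])}
```

View pics/top0.png

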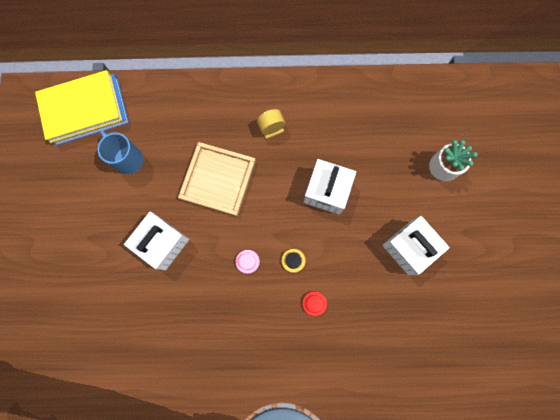

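View pics/scene0.png

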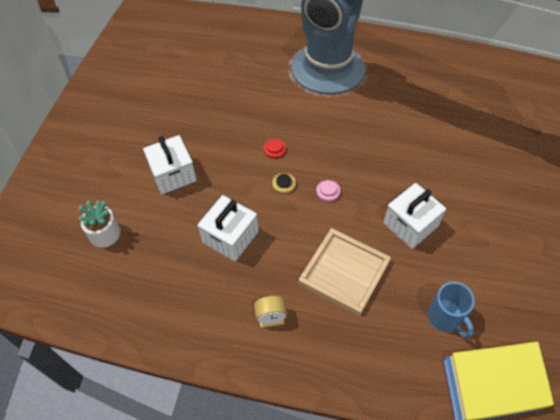

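The top view shows boxes near (330,187), (415,246) and (157,241), the tray at (217,180), the brass/black button at (293,261), and the clock, mug and plant at (272,124), (122,153) and (452,160). The scene view agrees, and the red and pink buttons are decoys.

```bash
cat > h.py <<'E'
import cv2,numpy as np
from plant import robot
def cast(c,px,z):
    K=np.array([[c['fx'],0,c['cx']],[0,c['fy'],c['cy']],[0,0,1]])
    u=cv2.undistortPoints(np.float64(px).reshape(-1,1,2),K,np.array(c['dist']))[:,0]
    d=np.c_[u,np.ones(len(u))]@np.array(c['orientation']).T
    e=np.array(c['eye']); return (e+d*((z-e[2])/d[:,2])[:,None])[:,:2]
def proj(c,P):
    R=np.array(c['orientation']);K=np.array([[c['fx'],0,c['cx']],[0,c['fy'],c['cy']],[0,0,1]])
    return cv2.projectPoints(np.float64(P).reshape(-1,1,3),cv2.Rodrigues(R.T)[0],-R.T@np.array(c['eye']),K,np.array(c['dist']))[0][:,0]
def blobs(m,lo,hi=1e9):
    cs,_=cv2.findContours(m.astype(np.uint8),cv2.RETR_EXTERNAL,cv2.CHAIN_APPROX_NONE)
    return [k for k in cs if lo<cv2.contourArea(k)<hi]
def rect(P):
    r=cv2.minAreaRect(np.float32(P*1000)); b=cv2.boxPoints(r)/1000
    e1,e2=b[1]-b[0],b[2]-b[1]
    if np.hypot(*e2)>np.hypot(*e1): e1,e2=e2,e1
    return np.round(np.r_[np.array(r[0])/1000,np.hypot(*e1),np.hypot(*e2),np.degrees(np.arctan2(e1[1],e1[0]))%180],4)
E
cat > m.py <<'E'
from h import *
for n in ["top","scene"]:
    im=cv2.imread(f"pics/{n}0.png"); c=robot.calibration(n)
    hsv=cv2.cvtColor(im,cv2.COLOR_BGR2HSV); H,S,V=cv2.split(hsv)
    roi=[(330,187),(415,246),(157,241)] if n=="top" else [(229,228),(170,163),(414,215)]
    for x,y in roi:
        r=np.zeros_like(H); cv2.circle(r,(x,y),34,1,-1)
        w=blobs((V>200)&(S<40)&(r>0),200)
        lid=cv2.convexHull(np.vstack(w)) 
        inside=cv2.drawContours(np.zeros_like(H),[cv2.convexHull(np.vstack([lid]))],-1,1,-1)
        b=blobs((V<70)&(S<110)&(r>0),40)
        b=max(b,key=cv2.contourArea)
        print(n,(x,y),"lid",rect(cast(c,lid,.075)),"bar",rect(cast(c,b,.112)))
    cx=(217,180) if n=="top" else (346,270)
    r=np.zeros_like(H); cv2.circle(r,cx,55,1,-1)
    t=max(blobs((H>8)&(H<30)&(S>40)&(V>140)&(r>0),500),key=cv2.contourArea)
    print("tray",rect(cast(c,t,.022)))
    for nm,p,rad in [("btn",(293,261) if n=="top" else (284,183),16)]:
        r=np.zeros_like(H); cv2.circle(r,p,rad,1,-1)
        t=max(blobs((V<60)&(r>0),30),key=cv2.contourArea); print(nm,rect(cast(c,t,.022)))
    P=dict(top=[(122,153),(272,124),(452,160)],scene=[(454,308),(270,312),(100,225)])[n]
    print("mug,clock,plant z=.05",cast(c,P,.05).round(3).tolist())
E
python3 m.py
```

```text
top (330, 187) lid [ 6.024e-01 -1.181e-01  9.450e-02  9.390e-02  1.602e+02] bar [ 5.980000e-01 -1.154000e-01  6.680000e-02  9.600000e-03  1.607273e+02]
top (415, 246) lid [ 4.603000e-01 -3.098000e-01  9.370000e-02  9.350000e-02  1.284831e+02] bar [ 4.5780e-01 -3.0240e-01  6.1600e-02  1.9300e-02  3.7234e+01]
top (157, 241) lid [ 0.4786  0.2842  0.0948  0.0941 53.4538] bar [4.756000e-01 2.792000e-01 6.130000e-02 2.010000e-02 1.431354e+02]
tray [ 0.6651  0.1705  0.2155  0.198  72.545 ]Traceback (most recent call last):
  File "m.py", line 20, in <module>
    t=max(blobs((V<60)&(r>0),30),key=cv2.contourArea); print(nm,rect(cast(c,t,.022)))
ValueError: max() iterable argument is empty
```

```bash
cat > m2.py <<'E'
from h import *
im=cv2.imread("pics/top0.png"); print("tray px",cv2.cvtColor(im,cv2.COLOR_BGR2HSV)[[180,180,180,180,240],[217,190,247,265,200]].tolist(), "btn",im[261,[293,289,297,283,303]].tolist())
for n in ["top","scene"]:
    im=cv2.imread(f"pics/{n}0.png"); c=robot.calibration(n)
    H,S,V=cv2.split(cv2.cvtColor(im,cv2.COLOR_BGR2HSV))
    cx=(217,180) if n=="top" else (346,270)
    r=np.zeros_like(H); cv2.circle(r,cx,60,1,-1)
    t=max(blobs((H>8)&(H<30)&(V>165)&(r>0),500),key=cv2.contourArea)
    print(n,"tray",rect(cast(c,t,.022)),rect(cast(c,t,.011)))
    p=(293,261) if n=="top" else (284,183)
    r=np.zeros_like(H); cv2.circle(r,p,20,1,-1)
    t=max(blobs((H>15)&(H<35)&(S>120)&(V>110)&(r>0),30),key=cv2.contourArea); print("brass",rect(cast(c,t,.015)))
    g=im.copy()
    L=[(.602,-.118,160.5),(.460,-.310,38),(.4786,.2842,143.4)]
    for x,y,a in L:
        a=np.radians(a);u=np.array([np.cos(a),np.sin(a)]);v=np.array([-u[1],u[0]])
        for q,z in [([i*.046*u+j*.046*v for i,j in[(1,1),(1,-1),(-1,-1),(-1,1)]],.075),([i*.032*u+j*.007*v for i,j in[(1,1),(1,-1),(-1,-1),(-1,1)]],.112)]:
            P=[[x+k[0],y+k[1],z] for k in q]
            cv2.polylines(g,[np.int32(proj(c,P).round())],True,(0,0,255) if z<.1 else (0,255,0),1)
    cv2.imwrite(f"pics/o_{n}.png",cv2.resize(g[100:320,90:490] if n=="top" else g[110:330,60:460],None,fx=2,fy=2,interpolation=0))
E
python3 m2.py; cd pics; python3 -c "
import cv2,numpy as np
a=cv2.imread('o_scene.png');b=cv2.imread('o_top.png');cv2.imwrite('o.png',cv2.resize(np.vstack([a,b]),(545,600),interpolation=cv2.INTER_AREA))"
```

```text
tray px [[23, 72, 254], [17, 98, 241], [19, 96, 250], [11, 149, 145], [11, 145, 149]] btn [[74, 66, 66], [65, 60, 60], [69, 65, 62], [95, 205, 240], [112, 232, 254]]
top tray [ 0.6355  0.1523  0.1525  0.1518 72.4507] [ 0.6387  0.1543  0.1543  0.1537 72.4508]
brass [ 4.33100e-01 -3.08000e-02  5.66000e-02  5.62000e-02  8.92809e+01]
scene tray [6.389000e-01 1.514000e-01 1.525000e-01 1.516000e-01 1.623284e+02] [6.332000e-01 1.514000e-01 1.542000e-01 1.532000e-01 1.623284e+02]
brass [ 4.39500e-01 -3.15000e-02  6.14000e-02  6.00000e-02  5.23422e+01]
```

View pics/o_scene.png

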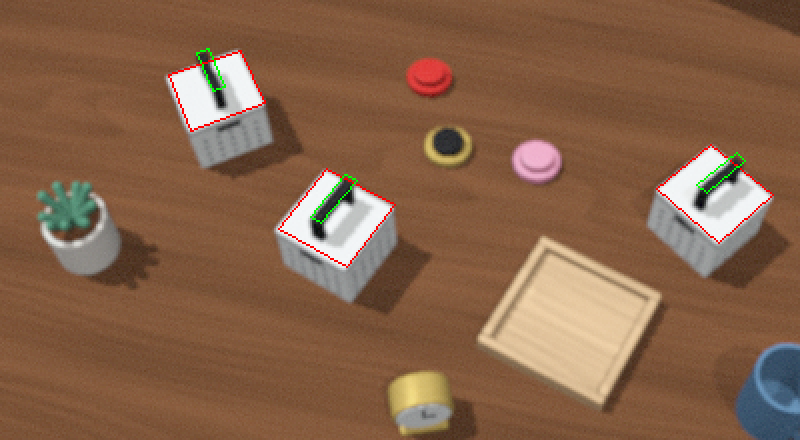

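The lid and bar outlines drawn from my fitted poses match both views. That puts the boxes at (.602,-.118), (.460,-.310) and (.479,.284), the tray at (.637,.152) and the button at (.435,-.031).

```bash
cat > go.py <<'E'
import sys
from h import *
# go.py x y z yawdeg : units; turn first, then shift
x,y,z,t=map(float,sys.argv[1:5]); s=robot.read_state(); R=s['tool_rot']
cur=np.degrees(np.arctan2(R[1,0],R[0,0])); d=(t-cur+90)%180-90
if len(sys.argv)>5: d=(t-cur+180)%360-180
a=np.radians(cur+d); X=np.array([np.cos(a),np.sin(a)]);Y=np.array([X[1],-X[0]])
D=np.array([x,y,z])-s['eef_pos']
print("t",s['time'],"pos",s['eef_pos'].round(4),"yaw",round(cur,2),"tilt",R[:2,2].round(4),"q",s['q'].round(2),"F",s['wrist_force'].round(2),"w",round(s['gripper_width'],3))
print("turn units az total",round(-d/45,3),"deg",round(d,2)," shift units x,y,z",np.round([X@D[:2]/.02,Y@D[:2]/.02,-D[2]/.02],3))
E
python3 go.py .4786 .2842 .15 143.4
```

```text
t 0.1 pos [0.1933 0.6461 0.2043] yaw 163.34 tilt [-0.0005 -0.0017] q [-1.31  0.47 -0.05  1.53  0.02  1.14 -0.08] F [0.19 1.18 0.03] w 1.0
turn units az total 0.443 deg -19.94  shift units x,y,z [-22.24   -6.024   2.716]
```

Call:
{"fn": "send_rows", "kwargs": {"commands": [[0, 0, 0, 0, 0, 0.11, 0], [0, 0, 0, 0, 0, 0.11, 0], [0, 0, 0, 0, 0, 0.11, 0], [0, 0, 0, 0, 0, 0.113, 0], [-0.9, -0.24, 0, 0, 0, 0, 0], [-0.9, -0.24, 0, 0, 0, 0, 0], [-0.9, -0.24, 0, 0, 0, 0, 0], [-0.9, -0.24, 0, 0, 0, 0, 0], [-0.9, -0.24, 0, 0, 0, 0, 0], [-0.9, -0.24, 0, 0, 0, 0, 0], [-0.9, -0.24, 0, 0, 0, 0, 0], [-0.9, -0.24, 0, 0, 0, 0, 0], [-0.9, -0.24, 0, 0, 0, 0, 0], [-0.9, -0.24, 0, 0, 0, 0, 0], [-0.9, -0.24, 0, 0, 0, 0, 0], [-0.9, -0.24, 0, 0, 0, 0, 0]], "force": 60}}

```text
time: 1.43
eef_pos: [0.3333, 0.4701, 0.2051]
tool_rot: [[-0.802, 0.597, -0.0], [0.597, 0.802, -0.0], [0.0, -0.0, -1.0]]
wrist_force: [0.5, 0.3, -0.8]
gripper_width: 1.0
grasp_force: 0.0
```

```bash
python3 go.py .4786 .2842 .15 143.4
```

```text
t 1.4333 pos [0.3333 0.4701 0.2051] yaw 143.37 tilt [-0.0002 -0.0003] q [-1.09  0.31  0.08  1.78 -0.03  1.06 -0.07] F [ 0.55  0.35 -0.78] w 1.0
turn units az total -0.001 deg 0.03  shift units x,y,z [-11.375  -3.133   2.757]
```

Call:
{"fn": "send_rows", "kwargs": {"commands": [[-0.9, -0.25, 0, 0, 0, 0, 0], [-0.9, -0.25, 0, 0, 0, 0, 0], [-0.9, -0.25, 0, 0, 0, 0, 0], [-0.9, -0.25, 0, 0, 0, 0, 0], [-0.9, -0.25, 0, 0, 0, 0, 0], [-0.9, -0.25, 0, 0, 0, 0, 0], [-0.9, -0.25, 0, 0, 0, 0, 0], [-0.9, -0.25, 0, 0, 0, 0, 0], [-0.9, -0.25, 0.5, 0, 0, 0, 0], [-0.9, -0.25, 0.5, 0, 0, 0, 0], [-0.9, -0.25, 0.5, 0, 0, 0, 0], [-0.9, -0.25, 0.5, 0, 0, 0, 0], [-0.5, -0.1, 0.5, 0, 0, 0, 0], [0, 0, 0, 0, 0, 0, 0], [0, 0, 0, 0, 0, 0, 0]]}}

```text
time: 2.68
eef_pos: [0.4766, 0.2869, 0.1547]
tool_rot: [[-0.802, 0.597, -0.001], [0.597, 0.802, -0.0], [0.001, -0.001, -1.0]]
wrist_force: [-0.5, -0.0, 1.1]
gripper_width: 1.0
grasp_force: 0.0
```

```bash
python3 go.py .4786 .2842 .088 143.4; python3 - <<'E'
from h import *
s=robot.read_state();im=robot.read_camera("wrist");cv2.imwrite("pics/w1.png",im[:,:,::-1])
c=robot.calibration("wrist");M=np.eye(4);M[:3,:3]=s['tool_rot'];M[:3,3]=s['eef_pos'];M=M@c['mount']
c['eye']=M[:3,3];c['orientation']=M[:3,:3]
V=im.max(2);
for b in blobs((V<75),150): print(cv2.boundingRect(b),rect(cast(c,b,.112)))
E
```

```text
t 2.6833 pos [0.4766 0.2869 0.1547] yaw 143.34 tilt [-0.0015 -0.0004] q [-0.76  0.33  0.18  1.88 -0.07  0.94  0.38] F [-0.5  -0.01  1.05] w 1.0
turn units az total -0.001 deg 0.06  shift units x,y,z [-0.158 -0.048  3.337]
(0, 266, 560, 154) [ 0.5708  0.213   0.5373  0.1657 53.5001]
(273, 177, 19, 89) [4.78100e-01 2.86700e-01 6.94000e-02 1.32000e-02 1.43619e+02]
```

View pics/w1.png

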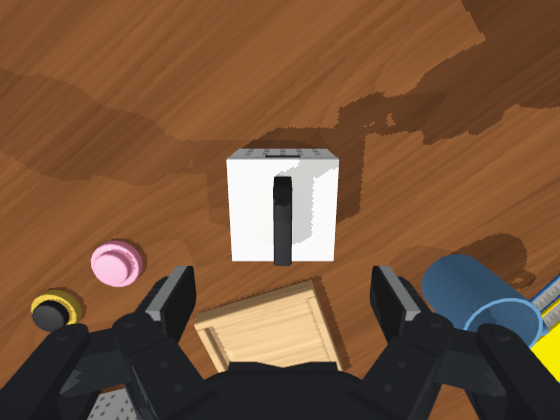

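The wrist view shows the bar at (283,220), vertical and centred between the fingers, so I'm descending.

Call:
{"fn": "send_rows", "kwargs": {"commands": [[-0.08, -0.03, 0.5, 0, 0, 0, 0], [-0.07, -0.02, 0.5, 0, 0, 0, 0], [0, 0, 0.5, 0, 0, 0, 0], [0, 0, 0.5, 0, 0, 0, 0], [0, 0, 0.5, 0, 0, 0, 0], [0, 0, 0.5, 0, 0, 0, 0], [0, 0, 0.34, 0, 0, 0, 0], [0, 0, 0, 0, 0, 0, 0.5], [0, 0, 0, 0, 0, 0, 1], [0, 0, 0, 0, 0, 0, 1], [0, 0, 0, 0, 0, 0, 1], [0, 0, 0, 0, 0, 0, 1], [0, 0, 0, 0, 0, 0, 1], [0, 0, 0, 0, 0, 0, 1], [0, 0, 0, 0, 0, 0, 1], [0, 0, 0, 0, 0, 0, 1]]}}

```text
time: 4.07
eef_pos: [0.4789, 0.2846, 0.0886]
tool_rot: [[-0.803, 0.596, 0.0], [0.596, 0.803, 0.0], [0.0, 0.0, -1.0]]
wrist_force: [-0.0, 0.1, -0.9]
gripper_width: 0.002
grasp_force: 0.0
```

```bash
python3 go.py .4786 .2842 .088 143.4
```

```text
t 4.0667 pos [0.4789 0.2846 0.0886] yaw 143.4 tilt [0.0002 0.0002] q [-0.75  0.41  0.17  1.94 -0.1   0.8   0.41] F [-0.01  0.07 -0.88] w 0.002
turn units az total 0.0 deg -0.0  shift units x,y,z [ 0.001 -0.026  0.031]
```

```bash
python3 - <<'E'
from h import *
a=robot.read_camera("wrist");b=robot.read_camera("scene")
cv2.imwrite("pics/g1.png",np.hstack([a[:,80:480],cv2.resize(b[150:270,340:460],(400,420))])[:,:,::-1])
E
```

```text
(no output)
```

View pics/g1.png

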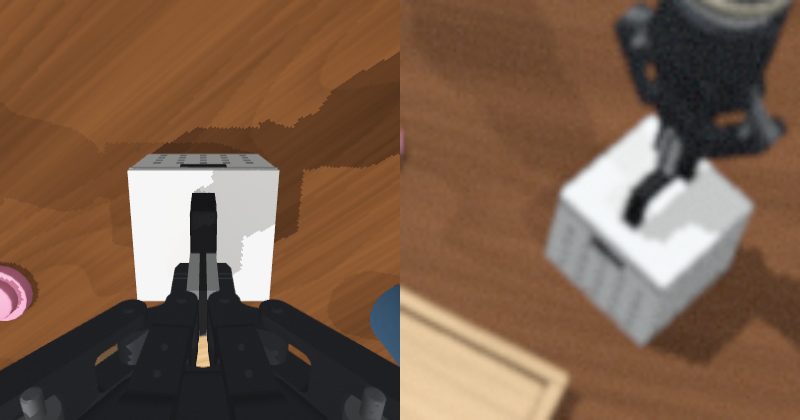

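The pads shut without stopping on the bar. I'm checking the geometry by projecting known points into the wrist view.

```bash
python3 - <<'E'
from h import *
s=robot.read_state();print(s['gripper_width'],s['grasp_force'],s['wrist_force'])
c=robot.calibration("wrist");M=np.eye(4);M[:3,:3]=s['tool_rot'];M[:3,3]=s['eef_pos'];M=M@c['mount']
c['eye']=M[:3,3];c['orientation']=M[:3,:3]
u=s['tool_rot'][:,0];b=np.array([.4786,.2842,.112])
P=[s['eef_pos'],s['eef_pos']+[0,0,.019],b+.032*u,b,b-.032*u, b+.046*u-[0,0,.037],b-.046*u-[0,0,.037]]
print(proj(c,P).round(0).tolist())
ct=robot.calibration("scene"); print(proj(ct,P).round(0).tolist())
E
```

```text
-2.318693052866415e-05 0.0 [-0.95138712 -0.96059228 -0.52560663]
[[281.0, 246.0], [281.0, 261.0], [279.0, 207.0], [280.0, 265.0], [280.0, 315.0], [280.0, 166.0], [280.0, 298.0]]
[[418.0, 202.0], [420.0, 197.0], [430.0, 188.0], [420.0, 196.0], [411.0, 204.0], [430.0, 195.0], [403.0, 217.0]]
```

```bash
python3 - <<'E'
from h import *
a=robot.read_camera("wrist")
cv2.imwrite("pics/g2.png",cv2.resize(a[170:370,200:366],None,fx=3,fy=3,interpolation=cv2.INTER_CUBIC)[:,:,::-1])
E
```

```text
(no output)
```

View pics/g2.png

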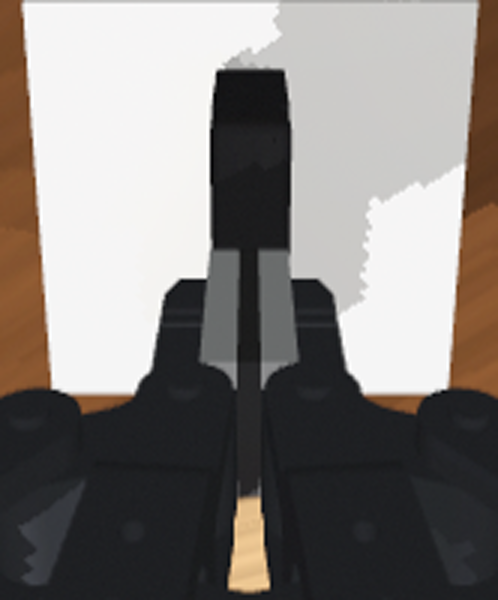

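Call:
{"fn": "send_rows", "kwargs": {"commands": [[0, 0, -0.2, 0, 0, 0, 1], [0, 0, -0.2, 0, 0, 0, 1], [0, 0, -0.2, 0, 0, 0, 1], [0, 0, -0.2, 0, 0, 0, 1], [0, 0, -0.2, 0, 0, 0, 1], [0, 0, 0, 0, 0, 0, 1], [0, 0, 0, 0, 0, 0, 1]]}}

```text
time: 4.8
eef_pos: [0.4791, 0.2847, 0.1089]
tool_rot: [[-0.803, 0.596, 0.001], [0.596, 0.803, 0.001], [-0.0, 0.001, -1.0]]
wrist_force: [0.2, -0.1, -0.3]
gripper_width: -0.002
grasp_force: 0.0
```

```bash
python3 - <<'E'
from h import *
s=robot.read_state();print(s['eef_pos'],s['gripper_width'],s['grasp_force'],s['wrist_force'])
for n,p in (("top",(157,241)),("scene",(414,215))):
    im=robot.read_camera(n)[:,:,::-1];c=robot.calibration(n)
    H,S,V=cv2.split(cv2.cvtColor(np.ascontiguousarray(im),cv2.COLOR_BGR2HSV))
    r=np.zeros_like(H); cv2.circle(r,p,40,1,-1)
    w=cv2.convexHull(np.vstack(blobs((V>190)&(S<40)&(r>0),60)));print(rect(cast(c,w,.075)),cv2.boundingRect(w))
E
```

```text
[0.47905624 0.28471413 0.10892613] -0.0024116516105869945 0.0 [ 0.22886523 -0.09986203 -0.25669993]
[ 0.4739  0.2777  0.1107  0.0941 53.524 ] (127, 212, 61, 58)
[4.819000e-01 2.835000e-01 9.430000e-02 9.410000e-02 1.439641e+02] (389, 183, 55, 49)
```

The box didn't lift. Judging by their size in the wrist image, the pad tips sit about 25–35 mm behind the nominal TCP, so they closed above the bar. I'll find the tip height by touching the bar top gently with the fingers shut.

Call:
{"fn": "send_rows", "kwargs": {"commands": [[0, 0, 0.5, 0, 0, 0, 1], [0, 0, 0.5, 0, 0, 0, 1], [0, 0, 0.05, 0, 0, 0, 1], [0, 0, 0.05, 0, 0, 0, 1], [0, 0, 0, 0, 0, 0, 1]]}}

```text
time: 5.32
eef_pos: [0.4786, 0.2844, 0.0861]
tool_rot: [[-0.803, 0.596, -0.001], [0.596, 0.803, -0.001], [0.001, -0.001, -1.0]]
wrist_force: [-1.1, -1.5, 6.1]
gripper_width: 0.004
grasp_force: 3.0
```

Call:
{"fn": "send_rows", "kwargs": {"commands": [[0, 0, 0.05, 0, 0, 0, 1], [0, 0, 0.05, 0, 0, 0, 1], [0, 0, 0, 0, 0, 0, 1]]}}

```text
time: 5.57
eef_pos: [0.4786, 0.2845, 0.086]
tool_rot: [[-0.803, 0.596, -0.001], [0.596, 0.803, -0.0], [0.001, -0.001, -1.0]]
wrist_force: [-5.9, -3.4, 19.6]
gripper_width: -0.0
grasp_force: 9.6
```

Call:
{"fn": "send_rows", "kwargs": {"commands": [[0, 0, 0.05, 0, 0, 0, 1], [0, 0, 0.05, 0, 0, 0, 1], [0, 0, 0, 0, 0, 0, 1]]}}

```text
time: 5.82
eef_pos: [0.4787, 0.2845, 0.086]
tool_rot: [[-0.803, 0.596, -0.001], [0.596, 0.803, 0.001], [0.001, -0.0, -1.0]]
wrist_force: [-9.4, -6.2, 32.4]
gripper_width: 0.003
grasp_force: 16.1
```

Contact came at a reported z of 0.086 against a bar top of 0.112, so the real tips are 26 mm behind the reported TCP. To grasp the bar I need a reported z of about 0.061. Backing off, opening, and going down.

Call:
{"fn": "send_rows", "kwargs": {"commands": [[0, 0, -0.5, 0, 0, 0, 1], [0, 0, -0.5, 0, 0, 0, 0], [0, 0, -0.5, 0, 0, 0, 0], [0, 0, 0, 0, 0, 0, 0], [0, 0, 0, 0, 0, 0, 0], [0, 0, 0, 0, 0, 0, 0], [0, 0, 0, 0, 0, 0, 0], [0, 0, 0, 0, 0, 0, 0], [0, 0, 0, 0, 0, 0, 0], [0, 0, 0, 0, 0, 0, 0]]}}

```text
time: 6.65
eef_pos: [0.4787, 0.2845, 0.1122]
tool_rot: [[-0.803, 0.596, -0.0], [0.596, 0.803, -0.0], [0.0, -0.001, -1.0]]
wrist_force: [0.8, 0.4, -0.6]
gripper_width: 1.003
grasp_force: 0.0
```

```bash
python3 go.py .4786 .2842 .061 143.4
```

```text
t 6.65 pos [0.4787 0.2845 0.1122] yaw 143.4 tilt [-0.0005 -0.0003] q [-0.75  0.38  0.18  1.92 -0.09  0.85  0.4 ] F [ 0.82  0.37 -0.57] w 1.003
turn units az total 0.0 deg -0.0  shift units x,y,z [-0.003 -0.016  2.559]
```

Call:
{"fn": "send_rows", "kwargs": {"commands": [[0, 0, 0.5, 0, 0, 0, 0], [0, 0, 0.5, 0, 0, 0, 0], [0, 0, 0.5, 0, 0, 0, 0], [0, 0, 0.5, 0, 0, 0, 0], [0, 0, 0.3, 0, 0, 0, 0], [0, 0, 0.26, 0, 0, 0, 0], [0, 0, 0, 0, 0, 0, 1], [0, 0, 0, 0, 0, 0, 1], [0, 0, 0, 0, 0, 0, 1], [0, 0, 0, 0, 0, 0, 1], [0, 0, 0, 0, 0, 0, 1], [0, 0, 0, 0, 0, 0, 1], [0, 0, 0, 0, 0, 0, 1], [0, 0, 0, 0, 0, 0, 1]]}}

```text
time: 7.82
eef_pos: [0.4794, 0.2851, 0.0619]
tool_rot: [[-0.803, 0.596, 0.001], [0.596, 0.803, 0.001], [-0.0, 0.002, -1.0]]
wrist_force: [-0.7, 0.3, 3.1]
gripper_width: 0.151
grasp_force: 59.7
```

Gripped, with the opening at 14 mm. Next I lift 30 mm, hold and weigh.

Call:
{"fn": "send_rows", "kwargs": {"commands": [[0, 0, -0.25, 0, 0, 0, 1], [0, 0, -0.25, 0, 0, 0, 1], [0, 0, -0.25, 0, 0, 0, 1], [0, 0, -0.25, 0, 0, 0, 1], [0, 0, -0.25, 0, 0, 0, 1], [0, 0, -0.25, 0, 0, 0, 1], [0, 0, 0, 0, 0, 0, 1], [0, 0, 0, 0, 0, 0, 1], [0, 0, 0, 0, 0, 0, 1], [0, 0, 0, 0, 0, 0, 1]]}}

```text
time: 8.65
eef_pos: [0.4786, 0.2844, 0.091]
tool_rot: [[-0.803, 0.596, -0.001], [0.596, 0.803, -0.0], [0.0, -0.001, -1.0]]
wrist_force: [0.2, -0.0, -1.7]
gripper_width: 0.15
grasp_force: 59.0
```

```bash
cat > wt.py <<'E'
from h import *
F=[]
for i in range(8):
    F.append(robot.read_state()['wrist_force']); robot.read_camera("wrist")
s=robot.read_state();print(np.round(F,2)[:,2],np.mean(F,0).round(2),s['eef_pos'].round(4),round(s['gripper_width'],3),s['time'],s['ft_torque'].round(2))
E
python3 wt.py
```

```text
[-1.73 -2.29 -1.49 -2.61 -2.31 -2.47 -2.02 -2.86] [ 0.19  0.1  -2.22] [0.4789 0.2845 0.0912] 0.145 9.05 [-0.01  0.05 -0.  ]
```

Box C weighs about 0.22 kg, too light to be the heaviest. Setting it down.

Call:
{"fn": "send_rows", "kwargs": {"commands": [[0, 0, 0.25, 0, 0, 0, 1], [0, 0, 0.25, 0, 0, 0, 1], [0, 0, 0.25, 0, 0, 0, 1], [0, 0, 0.25, 0, 0, 0, 1], [0, 0, 0.25, 0, 0, 0, 1], [0, 0, 0.15, 0, 0, 0, 1], [0, 0, 0.08, 0, 0, 0, 1], [0, 0, 0, 0, 0, 0, 1], [0, 0, 0, 0, 0, 0, 1]]}}

```text
time: 9.8
eef_pos: [0.4785, 0.2844, 0.062]
tool_rot: [[-0.803, 0.596, -0.001], [0.596, 0.803, -0.0], [0.001, -0.001, -1.0]]
wrist_force: [-2.8, -1.2, 3.2]
gripper_width: 0.154
grasp_force: 59.7
```

Call:
{"fn": "send_rows", "kwargs": {"commands": [[0, 0, 0, 0, 0, 0, 0], [0, 0, 0, 0, 0, 0, 0], [0, 0, 0, 0, 0, 0, 0], [0, 0, 0, 0, 0, 0, 0], [0, 0, 0, 0, 0, 0, 0], [0, 0, 0, 0, 0, 0, 0], [0, 0, 0, 0, 0, 0, 0], [0, 0, 0, 0, 0, 0, 0], [0, 0, -0.4, 0, 0, 0, 0], [0, 0, -0.6, 0, 0, 0, 0], [0, 0, -0.8, 0, 0, 0, 0], [0, 0, -0.8, 0, 0, 0, 0], [0, 0, -0.8, 0, 0, 0, 0], [0, 0, -0.8, 0, 0, 0, 0], [0, 0, 0, 0, 0, 0, 0]]}}

```text
time: 11.05
eef_pos: [0.481, 0.2858, 0.1495]
tool_rot: [[-0.803, 0.596, 0.006], [0.596, 0.803, 0.004], [-0.002, 0.007, -1.0]]
wrist_force: [0.1, 0.0, -0.6]
gripper_width: 1.0
grasp_force: 0.0
```

```bash
python3 go.py .602 -.118 .14 160.5
```

```text
t 11.05 pos [0.481  0.2858 0.1495] yaw 143.39 tilt [0.0056 0.0042] q [-0.76  0.33  0.18  1.89 -0.08  0.92  0.39] F [ 0.14  0.05 -0.55] w 1.0
turn units az total -0.38 deg 17.11  shift units x,y,z [-12.444 -17.012   0.475]
```

Call:
{"fn": "send_rows", "kwargs": {"commands": [[0, 0, 0, 0, 0, -0.126, 0], [0, 0, 0, 0, 0, -0.127, 0], [0, 0, 0, 0, 0, -0.127, 0], [-0.69, -0.94, 0, 0, 0, 0, 0], [-0.69, -0.94, 0, 0, 0, 0, 0], [-0.69, -0.94, 0, 0, 0, 0, 0], [-0.69, -0.94, 0, 0, 0, 0, 0], [-0.69, -0.94, 0, 0, 0, 0, 0], [-0.69, -0.94, 0, 0, 0, 0, 0], [-0.69, -0.94, 0, 0, 0, 0, 0], [-0.69, -0.94, 0, 0, 0, 0, 0], [-0.69, -0.94, 0, 0, 0, 0, 0], [-0.69, -0.94, 0, 0, 0, 0, 0], [-0.69, -0.94, 0, 0, 0, 0, 0], [-0.69, -0.94, 0, 0, 0, 0, 0], [-0.69, -0.94, 0, 0, 0, 0, 0], [-0.69, -0.94, 0, 0, 0, 0, 0], [-0.69, -0.94, 0, 0, 0, 0, 0], [-0.69, -0.94, 0, 0, 0, 0, 0], [-0.69, -0.94, 0, 0, 0, 0, 0]]}}

```text
time: 12.72
eef_pos: [0.5933, -0.0961, 0.1453]
tool_rot: [[-0.943, 0.334, -0.001], [0.334, 0.943, 0.0], [0.001, -0.0, -1.0]]
wrist_force: [-0.5, -0.4, -0.3]
gripper_width: 0.999
grasp_force: 0.0
```

```bash
python3 go.py .602 -.118 .061 160.5
```

```text
t 12.7167 pos [ 0.5933 -0.0961  0.1453] yaw 160.5 tilt [-0.0006  0.0002] q [-0.11  0.41  0.26  1.79 -0.13  0.95  1.44] F [-0.53 -0.37 -0.27] w 0.999
turn units az total 0.0 deg -0.0  shift units x,y,z [-0.778 -0.887  4.216]
```

Call:
{"fn": "send_rows", "kwargs": {"commands": [[-0.39, -0.44, 0, 0, 0, 0, 0], [-0.39, -0.44, 0, 0, 0, 0, 0], [0, 0, 0.6, 0, 0, 0, 0], [0, 0, 0.6, 0, 0, 0, 0], [0, 0, 0.6, 0, 0, 0, 0], [0, 0, 0.6, 0, 0, 0, 0], [0, 0, 0.6, 0, 0, 0, 0], [0, 0, 0.5, 0, 0, 0, 0], [0, 0, 0.4, 0, 0, 0, 0], [0, 0, 0.26, 0, 0, 0, 0], [0, 0, 0, 0, 0, 0, 0], [0, 0, 0, 0, 0, 0, 1], [0, 0, 0, 0, 0, 0, 1], [0, 0, 0, 0, 0, 0, 1], [0, 0, 0, 0, 0, 0, 1], [0, 0, 0, 0, 0, 0, 1], [0, 0, 0, 0, 0, 0, 1], [0, 0, 0, 0, 0, 0, 1], [0, 0, 0, 0, 0, 0, 1]]}}

```text
time: 14.3
eef_pos: [0.6021, -0.118, 0.0628]
tool_rot: [[-0.942, 0.335, 0.0], [0.335, 0.942, -0.001], [-0.001, -0.001, -1.0]]
wrist_force: [0.1, -2.3, 1.5]
gripper_width: 0.152
grasp_force: 60.3
```

Call:
{"fn": "send_rows", "kwargs": {"commands": [[0, 0, -0.25, 0, 0, 0, 1], [0, 0, -0.25, 0, 0, 0, 1], [0, 0, -0.25, 0, 0, 0, 1], [0, 0, -0.25, 0, 0, 0, 1], [0, 0, -0.25, 0, 0, 0, 1], [0, 0, -0.25, 0, 0, 0, 1], [0, 0, 0, 0, 0, 0, 1], [0, 0, 0, 0, 0, 0, 1], [0, 0, 0, 0, 0, 0, 1], [0, 0, 0, 0, 0, 0, 1]]}}

```text
time: 15.13
eef_pos: [0.6018, -0.1167, 0.0921]
tool_rot: [[-0.943, 0.334, -0.001], [0.334, 0.943, 0.0], [0.001, -0.0, -1.0]]
wrist_force: [0.2, -0.0, -6.6]
gripper_width: 0.151
grasp_force: 59.2
```

```bash
python3 wt.py
```

```text
[-6.56 -6.46 -6.22 -6.05 -6.42 -5.66 -6.96 -5.85] [-0.22 -0.04 -6.27] [ 0.6022 -0.1168  0.0924] 0.151 15.5333 [ 0.06  0.03 -0.02]
```

Box A weighs about 0.61 kg. B at 0.8 kg isn't ruled out, so I set A down and weigh B.

Call:
{"fn": "send_rows", "kwargs": {"commands": [[0, 0, 0.25, 0, 0, 0, 1], [0, 0, 0.25, 0, 0, 0, 1], [0, 0, 0.25, 0, 0, 0, 1], [0, 0, 0.25, 0, 0, 0, 1], [0, 0, 0.25, 0, 0, 0, 1], [0, 0, 0.15, 0, 0, 0, 1], [0, 0, 0.08, 0, 0, 0, 1], [0, 0, 0, 0, 0, 0, 1], [0, 0, 0, 0, 0, 0, 1]]}}

```text
time: 16.28
eef_pos: [0.6025, -0.1168, 0.063]
tool_rot: [[-0.943, 0.334, 0.001], [0.334, 0.943, 0.0], [-0.001, 0.0, -1.0]]
wrist_force: [0.6, -0.1, -6.2]
gripper_width: 0.154
grasp_force: 59.1
```

Call:
{"fn": "send_rows", "kwargs": {"commands": [[0, 0, 0, 0, 0, 0, 0], [0, 0, 0, 0, 0, 0, 0], [0, 0, 0, 0, 0, 0, 0], [0, 0, 0, 0, 0, 0, 0], [0, 0, 0, 0, 0, 0, 0], [0, 0, 0, 0, 0, 0, 0], [0, 0, 0, 0, 0, 0, 0], [0, 0, 0, 0, 0, 0, 0], [0, 0, -0.4, 0, 0, 0, 0], [0, 0, -0.6, 0, 0, 0, 0], [0, 0, -0.8, 0, 0, 0, 0], [0, 0, -0.8, 0, 0, 0, 0], [0, 0, -0.8, 0, 0, 0, 0], [0, 0, -0.8, 0, 0, 0, 0], [0, 0, 0, 0, 0, 0, 0]]}}

```text
time: 17.53
eef_pos: [0.6049, -0.1175, 0.1517]
tool_rot: [[-0.943, 0.334, 0.008], [0.334, 0.943, -0.001], [-0.008, 0.002, -1.0]]
wrist_force: [0.3, 0.0, 1.0]
gripper_width: 1.003
grasp_force: 0.0
```

```bash
python3 go.py .460 -.310 .14 38
```

```text
t 17.5333 pos [ 0.6049 -0.1175  0.1517] yaw 160.49 tilt [ 0.0081 -0.0008] q [-0.08  0.42  0.27  1.76 -0.13  0.97  1.47] F [0.33 0.02 1.02] w 1.003
turn units az total -1.278 deg 57.51  shift units x,y,z [11.634 -3.125  0.585]
```

Call:
{"fn": "send_rows", "kwargs": {"commands": [[0, 0, 0, 0, 0, 0.143, 0], [0, 0, 0, 0, 0, 0.143, 0], [0, 0, 0, 0, 0, 0.143, 0], [0, 0, 0, 0, 0, 0.143, 0], [0, 0, 0, 0, 0, 0.143, 0], [0, 0, 0, 0, 0, 0.143, 0], [0, 0, 0, 0, 0, 0.143, 0], [0, 0, 0, 0, 0, 0.143, 0], [0, 0, 0, 0, 0, 0.143, 0], [0, 0, 0, 0, 0, 0.143, 0], [0, 0, 0, 0, 0, 0.143, 0], [0, 0, 0, 0, 0, 0.143, 0], [0, 0, 0, 0, 0, 0.143, 0], [0, 0, 0, 0, 0, 0.143, 0], [0, 0, 0, 0, 0, 0.143, 0], [0, 0, 0, 0, 0, 0.143, 0], [0, 0, 0, 0, 0, 0.143, 0], [0, 0, 0, 0, 0, 0.143, 0], [0, 0, 0, 0, 0, 0.143, 0]]}}

```text
time: 19.12
eef_pos: [0.6022, -0.1166, 0.1471]
tool_rot: [[0.789, 0.615, 0.0], [0.615, -0.789, 0.0], [0.0, -0.0, -1.0]]
wrist_force: [-0.2, -0.2, -0.5]
gripper_width: 1.005
grasp_force: 0.0
```

Call:
{"fn": "send_rows", "kwargs": {"commands": [[-0.8, 0.21, 0, 0, 0, 0, 0], [-0.8, 0.21, 0, 0, 0, 0, 0], [-0.8, 0.21, 0, 0, 0, 0, 0], [-0.8, 0.21, 0, 0, 0, 0, 0], [-0.8, 0.21, 0, 0, 0, 0, 0], [-0.8, 0.21, 0, 0, 0, 0, 0], [-0.8, 0.21, 0, 0, 0, 0, 0], [-0.8, 0.21, 0, 0, 0, 0, 0], [-0.8, 0.21, 0, 0, 0, 0, 0], [-0.8, 0.21, 0, 0, 0, 0, 0], [-0.8, 0.21, 0, 0, 0, 0, 0], [-0.8, 0.21, 0, 0, 0, 0, 0], [-0.8, 0.21, 0, 0, 0, 0, 0], [-0.8, 0.21, 0, 0, 0, 0, 0], [-0.4, 0.1, 0, 0, 0, 0, 0], [0, 0, 0, 0, 0, 0, 0]]}}

```text
time: 20.45
eef_pos: [0.4551, -0.3108, 0.1473]
tool_rot: [[0.788, 0.615, 0.0], [0.615, -0.788, -0.0], [-0.0, 0.0, -1.0]]
wrist_force: [-0.0, 0.0, -0.2]
gripper_width: 1.001
grasp_force: 0.0
```

```bash
python3 go.py .460 -.310 .061 38
```

```text
t 20.45 pos [ 0.4551 -0.3108  0.1473] yaw 37.96 tilt [ 0.0002 -0.0004] q [-0.11  0.42  0.83  1.93 -0.38  0.96 -0.01] F [-0.05  0.04 -0.23] w 1.001
turn units az total -0.001 deg 0.04  shift units x,y,z [0.216 0.12  4.315]
```

Call:
{"fn": "send_rows", "kwargs": {"commands": [[0.2, 0.12, 0.3, 0, 0, 0, 0], [0, 0, 0.6, 0, 0, 0, 0], [0, 0, 0.6, 0, 0, 0, 0], [0, 0, 0.6, 0, 0, 0, 0], [0, 0, 0.6, 0, 0, 0, 0], [0, 0, 0.6, 0, 0, 0, 0], [0, 0, 0.5, 0, 0, 0, 0], [0, 0, 0.3, 0, 0, 0, 0], [0, 0, 0.2, 0, 0, 0, 0], [0, 0, 0, 0, 0, 0, 0], [0, 0, 0, 0, 0, 0, 1], [0, 0, 0, 0, 0, 0, 1], [0, 0, 0, 0, 0, 0, 1], [0, 0, 0, 0, 0, 0, 1], [0, 0, 0, 0, 0, 0, 1], [0, 0, 0, 0, 0, 0, 1], [0, 0, 0, 0, 0, 0, 1], [0, 0, 0, 0, 0, 0, 1]]}}

```text
time: 21.95
eef_pos: [0.4628, -0.308, 0.0612]
tool_rot: [[0.785, 0.619, 0.001], [0.619, -0.785, -0.001], [0.0, 0.001, -1.0]]
wrist_force: [1.4, -1.6, 0.8]
gripper_width: 0.149
grasp_force: 60.8
```

Call:
{"fn": "send_rows", "kwargs": {"commands": [[0, 0, -0.25, 0, 0, 0, 1], [0, 0, -0.25, 0, 0, 0, 1], [0, 0, -0.25, 0, 0, 0, 1], [0, 0, -0.25, 0, 0, 0, 1], [0, 0, -0.25, 0, 0, 0, 1], [0, 0, -0.25, 0, 0, 0, 1], [0, 0, 0, 0, 0, 0, 1], [0, 0, 0, 0, 0, 0, 1], [0, 0, 0, 0, 0, 0, 1], [0, 0, 0, 0, 0, 0, 1]]}}

```text
time: 22.78
eef_pos: [0.462, -0.3073, 0.0906]
tool_rot: [[0.785, 0.619, -0.001], [0.619, -0.785, 0.0], [-0.0, -0.001, -1.0]]
wrist_force: [0.5, 0.1, -4.3]
gripper_width: 0.151
grasp_force: 60.2
```

```bash
python3 wt.py
```

```text
[-4.28 -4.1  -3.62 -4.1  -3.28 -3.62 -3.25 -3.63] [-0.04  0.12 -3.74] [ 0.4622 -0.3076  0.0908] 0.149 23.1833 [0.02 0.02 0.04]
```

Box B weighs about 0.37 kg, so A is the heaviest. Putting B down and going back to A.

Call:
{"fn": "send_rows", "kwargs": {"commands": [[0, 0, 0.25, 0, 0, 0, 1], [0, 0, 0.25, 0, 0, 0, 1], [0, 0, 0.25, 0, 0, 0, 1], [0, 0, 0.25, 0, 0, 0, 1], [0, 0, 0.25, 0, 0, 0, 1], [0, 0, 0.15, 0, 0, 0, 1], [0, 0, 0.1, 0, 0, 0, 1], [0, 0, 0, 0, 0, 0, 1], [0, 0, 0, 0, 0, 0, 1]]}}

```text
time: 23.93
eef_pos: [0.4622, -0.3076, 0.0609]
tool_rot: [[0.786, 0.619, -0.0], [0.619, -0.786, 0.0], [0.0, -0.0, -1.0]]
wrist_force: [-0.9, 0.7, -1.9]
gripper_width: 0.148
grasp_force: 60.4
```

Call:
{"fn": "send_rows", "kwargs": {"commands": [[0, 0, 0, 0, 0, 0, 0], [0, 0, 0, 0, 0, 0, 0], [0, 0, 0, 0, 0, 0, 0], [0, 0, 0, 0, 0, 0, 0], [0, 0, 0, 0, 0, 0, 0], [0, 0, 0, 0, 0, 0, 0], [0, 0, 0, 0, 0, 0, 0], [0, 0, 0, 0, 0, 0, 0], [0, 0, -0.4, 0, 0, 0, 0], [0, 0, -0.6, 0, 0, 0, 0], [0, 0, -0.8, 0, 0, 0, 0], [0, 0, -0.8, 0, 0, 0, 0], [0, 0, -0.8, 0, 0, 0, 0], [0, 0, -0.8, 0, 0, 0, 0], [0, 0, 0, 0, 0, 0, 0]]}}

```text
time: 25.18
eef_pos: [0.464, -0.3094, 0.1489]
tool_rot: [[0.786, 0.619, 0.006], [0.619, -0.786, -0.003], [0.003, 0.006, -1.0]]
wrist_force: [0.7, -0.3, 0.7]
gripper_width: 1.0
grasp_force: 0.0
```

```bash
python3 go.py .602 -.117 .14 160.5;  python3 go.py .602 -.117 .14 -19.5 full
```

```text
t 25.1833 pos [ 0.464  -0.3094  0.1489] yaw 38.22 tilt [ 0.0063 -0.0029] q [-0.12  0.42  0.83  1.92 -0.38  0.96 -0.01] F [ 0.74 -0.34  0.73] w 1.0
turn units az total 1.283 deg -57.72  shift units x,y,z [  3.292 -11.371   0.444]
t 25.1833 pos [ 0.464  -0.3094  0.1489] yaw 38.22 tilt [ 0.0063 -0.0029] q [-0.12  0.42  0.83  1.92 -0.38  0.96 -0.01] F [ 0.74 -0.34  0.73] w 1.0
turn units az total 1.283 deg -57.72  shift units x,y,z [  3.292 -11.371   0.444]
```

Call:
{"fn": "send_rows", "kwargs": {"commands": [[0, 0, 0, 0, 0, 0.1426, 0], [0, 0, 0, 0, 0, 0.1426, 0], [0, 0, 0, 0, 0, 0.1426, 0], [0, 0, 0, 0, 0, 0.1426, 0], [0, 0, 0, 0, 0, 0.1426, 0], [0, 0, 0, 0, 0, 0.1426, 0], [0, 0, 0, 0, 0, 0.1426, 0], [0, 0, 0, 0, 0, 0.1426, 0], [0, 0, 0, 0, 0, 0.1426, 0], [0.25, -0.9, 0, 0, 0, 0, 0], [0.25, -0.9, 0, 0, 0, 0, 0], [0.25, -0.9, 0, 0, 0, 0, 0], [0.25, -0.9, 0, 0, 0, 0, 0], [0.25, -0.9, 0, 0, 0, 0, 0], [0.25, -0.9, 0, 0, 0, 0, 0], [0.25, -0.9, 0, 0, 0, 0, 0], [0.25, -0.9, 0, 0, 0, 0, 0], [0.25, -0.9, 0, 0, 0, 0, 0], [0.25, -0.9, 0, 0, 0, 0, 0]]}}

```text
time: 26.77
eef_pos: [0.5699, -0.1537, 0.145]
tool_rot: [[0.943, -0.334, 0.0], [-0.334, -0.943, 0.0], [-0.0, -0.0, -1.0]]
wrist_force: [0.6, 0.8, 0.8]
gripper_width: 1.001
grasp_force: 0.0
```

Call:
{"fn": "send_rows", "kwargs": {"commands": [[0.25, -0.9, 0, 0, 0, 0, 0], [0.25, -0.9, 0, 0, 0, 0, 0], [0.2, -0.5, 0, 0, 0, 0, 0], [0, 0, 0, 0, 0, 0, 0], [0, 0, 0, 0, 0, 0, 0]]}}

```text
time: 27.18
eef_pos: [0.5978, -0.1162, 0.1448]
tool_rot: [[0.943, -0.333, -0.001], [-0.333, -0.943, -0.001], [-0.0, 0.001, -1.0]]
wrist_force: [-1.2, -0.5, -0.1]
gripper_width: 0.995
grasp_force: 0.0
```

```bash
python3 go.py .602 -.117 .061 160.5; python3 - <<'E'
from h import *
s=robot.read_state();im=robot.read_camera("wrist");cv2.imwrite("pics/w2.png",im[:,:,::-1])
c=robot.calibration("wrist");M=np.eye(4);M[:3,:3]=s['tool_rot'];M[:3,3]=s['eef_pos'];M=M@c['mount']
c['eye']=M[:3,3];c['orientation']=M[:3,:3]
for b in blobs((im.max(2)<75),150): print(cv2.boundingRect(b),rect(cast(c,b,.112)))
E
```

```text
t 27.1833 pos [ 0.5978 -0.1162  0.1448] yaw -19.48 tilt [-0.0005 -0.0006] q [-0.6   0.64  1.08  1.8  -0.63  1.09 -1.21] F [-1.18 -0.55 -0.11] w 0.995
turn units az total 0.0 deg -0.02  shift units x,y,z [ 0.213 -0.031  4.191]
(245, 325, 34, 32) [ 5.126000e-01 -6.750000e-02  3.020000e-02  2.690000e-02  1.680464e+02]
(0, 316, 37, 23) [5.87400e-01 1.11500e-01 3.82000e-02 1.59000e-02 9.03058e+01]
(0, 266, 560, 154) [ 0.4976 -0.078   0.5106  0.1572 70.3557]
(507, 259, 53, 47) [ 4.92200e-01 -2.85600e-01  5.85000e-02  1.30000e-02  3.87277e+01]
(475, 234, 28, 28) [ 5.34500e-01 -2.52300e-01  2.37000e-02  6.80000e-03  1.27707e+02]
(388, 219, 86, 81) [ 0.5361 -0.2198  0.0686  0.0504 38.835 ]
(91, 188, 44, 65) [ 6.473000e-01 -2.800000e-03  4.810000e-02  2.780000e-02  1.407441e+02]
(273, 165, 20, 94) [ 6.095000e-01 -1.195000e-01  6.840000e-02  1.320000e-02  1.602236e+02]
(468, 0, 66, 73) [ 6.724000e-01 -2.784000e-01  3.810000e-02  3.810000e-02  1.728559e+02]
```

Call:
{"fn": "send_rows", "kwargs": {"commands": [[0.3, 0, 0.3, 0, 0, 0, 0], [0, 0, 0.6, 0, 0, 0, 0], [0, 0, 0.6, 0, 0, 0, 0], [0, 0, 0.6, 0, 0, 0, 0], [0, 0, 0.6, 0, 0, 0, 0], [0, 0, 0.6, 0, 0, 0, 0], [0, 0, 0.4, 0, 0, 0, 0], [0, 0, 0.3, 0, 0, 0, 0], [0, 0, 0.15, 0, 0, 0, 0], [0, 0, 0, 0, 0, 0, 0], [0, 0, 0, 0, 0, 0, 1], [0, 0, 0, 0, 0, 0, 1], [0, 0, 0, 0, 0, 0, 1], [0, 0, 0, 0, 0, 0, 1], [0, 0, 0, 0, 0, 0, 1], [0, 0, 0, 0, 0, 0, 1], [0, 0, 0, 0, 0, 0, 1], [0, 0, 0, 0, 0, 0, 1]]}}

```text
time: 28.73
eef_pos: [0.6038, -0.1181, 0.0622]
tool_rot: [[0.943, -0.334, 0.0], [-0.334, -0.943, -0.0], [0.0, -0.0, -1.0]]
wrist_force: [-0.4, 0.2, 3.6]
gripper_width: 0.152
grasp_force: 59.6
```

Call:
{"fn": "send_rows", "kwargs": {"commands": [[0, 0, -0.25, 0, 0, 0, 1], [0, 0, -0.25, 0, 0, 0, 1], [0, 0, -0.4, 0, 0, 0, 1], [0, 0, -0.4, 0, 0, 0, 1], [0, 0, -0.4, 0, 0, 0, 1], [0, 0, -0.4, 0, 0, 0, 1], [0, 0, -0.4, 0, 0, 0, 1], [0, 0, -0.25, 0, 0, 0, 1], [0, 0, -0.25, 0, 0, 0, 1], [0, 0, 0, 0, 0, 0, 1]]}}

```text
time: 29.57
eef_pos: [0.6043, -0.1182, 0.1231]
tool_rot: [[0.943, -0.334, 0.002], [-0.334, -0.943, -0.0], [0.002, -0.0, -1.0]]
wrist_force: [0.3, 0.3, -5.7]
gripper_width: 0.151
grasp_force: 58.7
```

```bash
python3 go.py .637 .152 .112 162.4
```

```text
t 29.5667 pos [ 0.6043 -0.1182  0.1231] yaw -19.52 tilt [ 0.0019 -0.0002] q [-0.58  0.67  1.05  1.81 -0.66  1.06 -1.19] F [ 0.26  0.32 -5.73] w 0.151
turn units az total -0.043 deg 1.92  shift units x,y,z [ -2.526 -13.373   0.553]
```

Call:
{"fn": "send_rows", "kwargs": {"commands": [[0, 0, 0, 0, 0, -0.043, 1], [-0.1, -0.4, 0, 0, 0, 0, 1], [-0.13, -0.7, 0, 0, 0, 0, 1], [-0.13, -0.7, 0, 0, 0, 0, 1], [-0.13, -0.7, 0, 0, 0, 0, 1], [-0.13, -0.7, 0, 0, 0, 0, 1], [-0.13, -0.7, 0, 0, 0, 0, 1], [-0.13, -0.7, 0, 0, 0, 0, 1], [-0.13, -0.7, 0, 0, 0, 0, 1], [-0.13, -0.7, 0, 0, 0, 0, 1], [-0.13, -0.7, 0, 0, 0, 0, 1], [-0.13, -0.7, 0, 0, 0, 0, 1], [-0.13, -0.7, 0, 0, 0, 0, 1], [-0.13, -0.7, 0, 0, 0, 0, 1], [-0.13, -0.7, 0, 0, 0, 0, 1], [-0.13, -0.7, 0, 0, 0, 0, 1], [-0.13, -0.7, 0, 0, 0, 0, 1], [-0.13, -0.7, 0, 0, 0, 0, 1], [-0.13, -0.7, 0, 0, 0, 0, 1], [-0.1, -0.4, 0, 0, 0, 0, 1]]}}

```text
time: 31.23
eef_pos: [0.6348, 0.142, 0.1216]
tool_rot: [[0.954, -0.3, -0.0], [-0.3, -0.954, 0.001], [-0.0, -0.001, -1.0]]
wrist_force: [0.6, 0.9, -6.6]
gripper_width: 0.15
grasp_force: 58.7
```

Call:
{"fn": "send_rows", "kwargs": {"commands": [[0, 0, 0, 0, 0, 0, 1], [0, 0, 0, 0, 0, 0, 1], [0, 0, 0, 0, 0, 0, 1]]}}

```text
time: 31.48
eef_pos: [0.6343, 0.1373, 0.122]
tool_rot: [[0.953, -0.304, 0.0], [-0.304, -0.953, -0.001], [0.0, 0.001, -1.0]]
wrist_force: [0.1, -1.5, -5.5]
gripper_width: 0.154
grasp_force: 58.7
```

```bash
python3 go.py .637 .152 .073 162.4;  python3 - <<'E'
from h import *
im=np.ascontiguousarray(robot.read_camera("scene"))
cv2.imwrite("pics/s2.png",cv2.resize(im[90:390,120:520],None,fx=2,fy=2)[:,:,::-1])
E
```

```text
t 31.4833 pos [0.6343 0.1373 0.122 ] yaw -17.67 tilt [ 0.     -0.0011] q [-0.95  0.73  1.05  1.72 -0.7   1.11 -1.56] F [ 0.07 -1.49 -5.53] w 0.154
turn units az total -0.002 deg 0.07  shift units x,y,z [-0.095 -0.742  2.451]
```

View pics/s2.png

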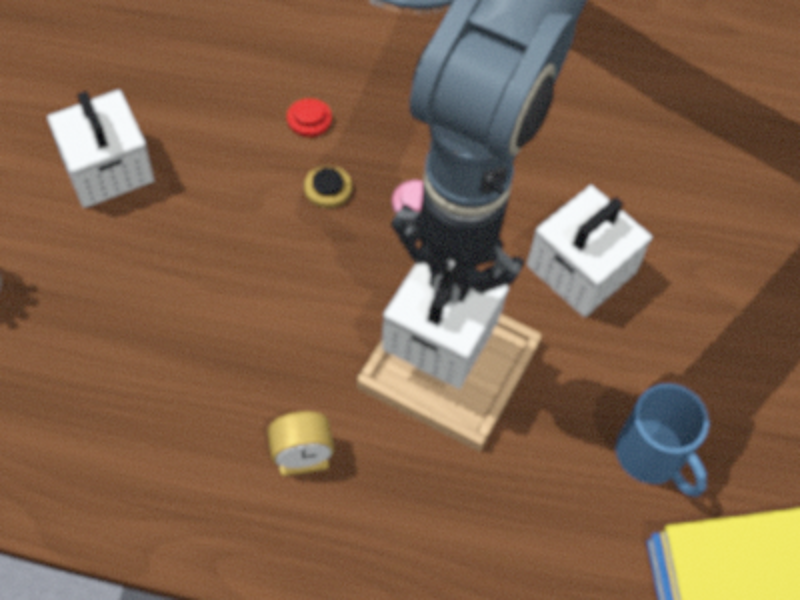

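The box hangs upright over the tray at about (445,325), square to it, and the other boxes, clock and mug are undisturbed. I'll correct 15 mm along y and lower.

Call:
{"fn": "send_rows", "kwargs": {"commands": [[-0.05, -0.3, 0, 0, 0, 0, 1], [-0.05, -0.3, 0, 0, 0, 0, 1], [0, -0.14, 0, 0, 0, 0, 1], [0, 0, 0.3, 0, 0, 0, 1], [0, 0, 0.3, 0, 0, 0, 1], [0, 0, 0.3, 0, 0, 0, 1], [0, 0, 0.3, 0, 0, 0, 1], [0, 0, 0.3, 0, 0, 0, 1], [0, 0, 0.3, 0, 0, 0, 1], [0, 0, 0.2, 0, 0, 0, 1], [0, 0, 0.15, 0, 0, 0, 1], [0, 0, 0.1, 0, 0, 0, 1], [0, 0, 0.1, 0, 0, 0, 1], [0, 0, 0, 0, 0, 0, 1], [0, 0, 0, 0, 0, 0, 1]]}}

```text
time: 32.78
eef_pos: [0.6371, 0.1535, 0.075]
tool_rot: [[0.953, -0.302, 0.0], [-0.302, -0.953, 0.0], [0.0, -0.0, -1.0]]
wrist_force: [-0.5, -0.6, -5.6]
gripper_width: 0.15
grasp_force: 58.7
```

```bash
python3 go.py .637 .152 .072 162.4
```

```text
t 32.7833 pos [0.6371 0.1535 0.075 ] yaw -17.58 tilt [0.0002 0.0001] q [-0.94  0.78  1.    1.74 -0.75  1.05 -1.54] F [-0.49 -0.62 -5.56] w 0.15
turn units az total 0.001 deg -0.02  shift units x,y,z [0.017 0.074 0.15 ]
```

Still carrying the weight, about 3 mm up, so I lower until contact.

Call:
{"fn": "send_rows", "kwargs": {"commands": [[0, 0, 0.07, 0, 0, 0, 1], [0, 0, 0.07, 0, 0, 0, 1], [0, 0, 0, 0, 0, 0, 1]]}}

```text
time: 33.03
eef_pos: [0.6373, 0.1535, 0.0723]
tool_rot: [[0.953, -0.302, 0.001], [-0.302, -0.953, 0.0], [0.001, -0.0, -1.0]]
wrist_force: [-0.3, -0.5, -6.4]
gripper_width: 0.149
grasp_force: 58.8
```

Call:
{"fn": "send_rows", "kwargs": {"commands": [[0, 0, 0.05, 0, 0, 0, 1], [0, 0, 0, 0, 0, 0, 1]]}}

```text
time: 33.2
eef_pos: [0.6373, 0.1536, 0.0723]
tool_rot: [[0.953, -0.302, 0.0], [-0.302, -0.953, 0.001], [0.0, -0.001, -1.0]]
wrist_force: [-3.3, 0.2, 3.4]
gripper_width: 0.153
grasp_force: 59.9
```

Call:
{"fn": "send_rows", "kwargs": {"commands": [[0, 0, 0, 0, 0, 0, 0], [0, 0, 0, 0, 0, 0, 0], [0, 0, 0, 0, 0, 0, 0], [0, 0, 0, 0, 0, 0, 0], [0, 0, 0, 0, 0, 0, 0], [0, 0, 0, 0, 0, 0, 0], [0, 0, 0, 0, 0, 0, 0], [0, 0, 0, 0, 0, 0, 0], [0, 0, -0.4, 0, 0, 0, 0], [0, 0, -0.6, 0, 0, 0, 0], [0, 0, -0.8, 0, 0, 0, 0], [0, 0, -0.8, 0, 0, 0, 0], [0, 0, -0.8, 0, 0, 0, 0], [0, 0, -0.8, 0, 0, 0, 0], [0, 0, 0, 0, 0, 0, 0]]}}

```text
time: 34.45
eef_pos: [0.6396, 0.1531, 0.1602]
tool_rot: [[0.953, -0.302, 0.007], [-0.302, -0.953, 0.002], [0.006, -0.004, -1.0]]
wrist_force: [0.1, -0.0, 1.2]
gripper_width: 1.0
grasp_force: 0.0
```

```bash
python3 go.py .435 -.031 .06 -17.5 full; python3 - <<'E'
from h import *
s=robot.read_state();im=robot.read_camera("wrist")
c=robot.calibration("wrist");M=np.eye(4);M[:3,:3]=s['tool_rot'];M[:3,3]=s['eef_pos'];M=M@c['mount']
c['eye']=M[:3,3];c['orientation']=M[:3,:3]
for b in blobs((im.max(2)<75),300): print(cv2.boundingRect(b),rect(cast(c,b,.122)))
E
```

```text
t 34.45 pos [0.6396 0.1531 0.1602] yaw -17.59 tilt [0.0073 0.0016] q [-0.98  0.7   1.08  1.67 -0.67  1.17 -1.6 ] F [ 0.09 -0.01  1.16] w 1.0
turn units az total -0.002 deg 0.09  shift units x,y,z [-6.988 11.855  5.011]
(463, 289, 37, 31) [5.3020e-01 2.2800e-02 3.0900e-02 2.4700e-02 2.9839e+01]
(0, 266, 560, 154) [ 0.5351  0.1911  0.5211  0.1599 72.5859]
(274, 176, 19, 90) [6.434000e-01 1.523000e-01 6.840000e-02 1.320000e-02 1.629366e+02]
```

Call:
{"fn": "send_rows", "kwargs": {"commands": [[-0.5, 0.85, 0, 0, 0, 0, 1], [-0.5, 0.85, 0, 0, 0, 0, 1], [-0.5, 0.85, 0, 0, 0, 0, 1], [-0.5, 0.85, 0, 0, 0, 0, 1], [-0.5, 0.85, 0, 0, 0, 0, 1], [-0.5, 0.85, 0, 0, 0, 0, 1], [-0.5, 0.85, 0, 0, 0, 0, 1], [-0.5, 0.85, 0, 0, 0, 0, 1], [-0.5, 0.85, 0, 0, 0, 0, 1], [-0.5, 0.85, 0, 0, 0, 0, 1], [-0.5, 0.85, 0, 0, 0, 0, 1], [-0.5, 0.85, 0, 0, 0, 0, 1], [-0.5, 0.85, 0, 0, 0, 0, 1], [-0.5, 0.8, 0, 0, 0, 0, 1], [0, 0, 0, 0, 0, 0, 1], [0, 0, 0, 0, 0, 0, 1]]}}

```text
time: 35.83
eef_pos: [0.4314, -0.0301, 0.1551]
tool_rot: [[0.953, -0.303, -0.0], [-0.303, -0.953, 0.002], [-0.001, -0.002, -1.0]]
wrist_force: [0.0, -0.5, 0.4]
gripper_width: -0.001
grasp_force: 0.0
```

```bash
python3 go.py .435 -.031 .015 -17.5 full; python3 - <<'E'
from h import *
s=robot.read_state();im=robot.read_camera("wrist");cv2.imwrite("pics/w3.png",im[:,:,::-1])
c=robot.calibration("wrist");M=np.eye(4);M[:3,:3]=s['tool_rot'];M[:3,3]=s['eef_pos'];M=M@c['mount']
c['eye']=M[:3,3];c['orientation']=M[:3,:3]
H,S,V=cv2.split(cv2.cvtColor(np.ascontiguousarray(im),cv2.COLOR_RGB2HSV))
for b in blobs((H>18)&(H<35)&(S>120)&(V>110),100): print(cv2.boundingRect(b),rect(cast(c,b,.015)))
print(proj(c,[[.435,-.031,.022]]))
E
```

```text
t 35.8333 pos [ 0.4314 -0.0301  0.1551] yaw -17.65 tilt [-0.      0.0025] q [-1.08  0.27  1.26  2.18 -0.33  0.9  -1.51] F [ 0.03 -0.48  0.39] w -0.001
turn units az total -0.003 deg 0.15  shift units x,y,z [ 0.186 -0.012  7.004]
(258, 159, 53, 53) [ 4.374000e-01 -3.280000e-02  5.550000e-02  5.390000e-02  1.609207e+02]
[[282.99259483 190.01252192]]
```

View pics/w3.png

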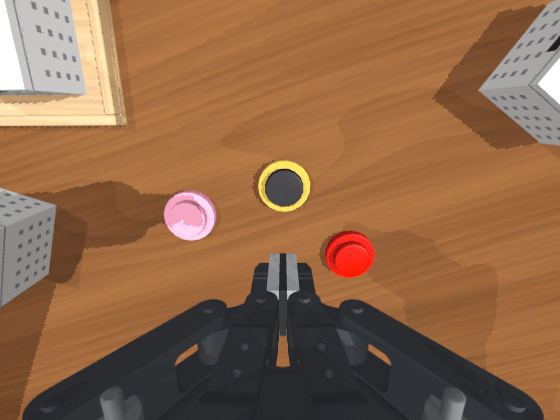

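The wrist view shows the brass-ringed button at (284,186), about (.437,-.032). Going down in stages and watching joint 3.

Call:
{"fn": "send_rows", "kwargs": {"commands": [[0.25, 0, 0.5, 0, 0, 0, 1], [0, 0.03, 0.6, 0, 0, 0, 1], [0, 0, 0.6, 0, 0, 0, 1], [0, 0, 0.6, 0, 0, 0, 1], [0, 0, 0.6, 0, 0, 0, 1], [0, 0, 0.6, 0, 0, 0, 1], [0, 0, 0.5, 0, 0, 0, 1], [0, 0, 0, 0, 0, 0, 1]]}}

```text
time: 36.55
eef_pos: [0.436, -0.0317, 0.0734]
tool_rot: [[0.954, -0.301, -0.004], [-0.301, -0.954, -0.002], [-0.003, 0.003, -1.0]]
wrist_force: [-0.4, 0.8, 0.5]
gripper_width: 0.004
grasp_force: 0.0
```

```bash
python3 go.py .4365 -.032 .002 -17.65 full
```

```text
t 36.55 pos [ 0.436  -0.0317  0.0734] yaw -17.51 tilt [-0.0036 -0.0016] q [-0.84  0.43  1.03  2.24 -0.54  0.75 -1.31] F [-0.43  0.79  0.47] w 0.004
turn units az total 0.003 deg -0.14  shift units x,y,z [0.027 0.008 3.57 ]
```

Call:
{"fn": "send_rows", "kwargs": {"commands": [[0, 0, 0.5, 0, 0, 0, 1], [0, 0, 0.5, 0, 0, 0, 1], [0, 0, 0.5, 0, 0, 0, 1], [0, 0, 0.5, 0, 0, 0, 1], [0, 0, 0.5, 0, 0, 0, 1], [0, 0, 0.5, 0, 0, 0, 1], [0, 0, 0.3, 0, 0, 0, 1], [0, 0, 0, 0, 0, 0, 1]]}}

```text
time: 37.22
eef_pos: [0.4366, -0.032, 0.0084]
tool_rot: [[0.954, -0.301, -0.002], [-0.301, -0.954, -0.0], [-0.001, 0.001, -1.0]]
wrist_force: [0.6, 0.8, 0.9]
gripper_width: -0.0
grasp_force: 0.0
```

```bash
python3 go.py .4365 -.032 -.0105 -17.65 full
```

```text
t 37.2167 pos [ 0.4366 -0.032   0.0084] yaw -17.53 tilt [-0.0016 -0.0005] q [-0.69  0.53  0.85  2.28 -0.72  0.62 -1.17] F [0.56 0.83 0.86] w -0.0
turn units az total 0.003 deg -0.12  shift units x,y,z [-0.002  0.003  0.943]
```

Call:
{"fn": "send_rows", "kwargs": {"commands": [[0, 0, 0.2, 0, 0, 0, 1], [0, 0, 0.2, 0, 0, 0, 1], [0, 0, 0.2, 0, 0, 0, 1], [0, 0, 0.15, 0, 0, 0, 1], [0, 0, 0.1, 0, 0, 0, 1], [0, 0, 0.1, 0, 0, 0, 1], [0, 0, 0, 0, 0, 0, 1], [0, 0, 0, 0, 0, 0, 1]]}}

```text
time: 37.88
eef_pos: [0.4369, -0.0321, -0.0097]
tool_rot: [[0.953, -0.302, 0.001], [-0.302, -0.953, 0.001], [0.0, -0.001, -1.0]]
wrist_force: [-0.6, 0.1, 5.3]
gripper_width: 0.002
grasp_force: 2.3
```

Force is 5.3 N, close to the end of travel. A little more takes it to the stop.

Call:
{"fn": "send_rows", "kwargs": {"commands": [[0, 0, 0.07, 0, 0, 0, 1], [0, 0, 0.05, 0, 0, 0, 1], [0, 0, 0, 0, 0, 0, 1], [0, 0, 0, 0, 0, 0, 1]]}}

```text
time: 38.22
eef_pos: [0.4371, -0.032, -0.0104]
tool_rot: [[0.953, -0.303, 0.001], [-0.303, -0.953, 0.004], [-0.0, -0.004, -1.0]]
wrist_force: [-6.0, 3.4, 32.1]
gripper_width: 0.001
grasp_force: 16.2
```

The force jumped to 32 N with no further travel, so the button is fully down. Releasing, retreating and checking.

Call:
{"fn": "send_rows", "kwargs": {"commands": [[0, 0, -0.3, 0, 0, 0, 1], [0, 0, -0.4, 0, 0, 0, 1], [0, 0, -0.6, 0, 0, 0, 1], [0, 0, -0.8, 0, 0, 0, 1], [0, 0, -0.8, 0, 0, 0, 1], [0, 0, -0.8, 0, 0, 0, 1], [0, 0, -0.8, 0, 0, 0, 1], [0, 0, -0.8, 0, 0, 0, 1], [0, 0, -0.8, 0, 0, 0, 1], [0, 0, 0, 0, 0, 0, 1], [0, 0, 0, 0, 0, 0, 1], [0, 0, 0, 0, 0, 0, 1]]}}

```text
time: 39.22
eef_pos: [0.4359, -0.0319, 0.1091]
tool_rot: [[0.953, -0.302, -0.001], [-0.302, -0.953, 0.0], [-0.001, 0.0, -1.0]]
wrist_force: [0.5, -0.3, -0.9]
gripper_width: 0.001
grasp_force: 0.0
```

```bash
python3 - <<'E'
from h import *
cv2.imwrite("pics/end.png",np.ascontiguousarray(robot.read_camera("scene"))[:,:,::-1])
print(robot.read_state()['time'])
E
```

```text
39.2667
```

View pics/end.png

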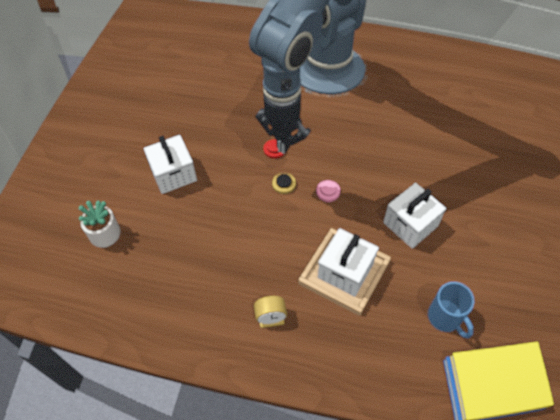

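The final view shows the heaviest box upright in the tray at (347,265). The other two boxes stand on the desk at (170,163) and (414,215), the bystanders haven't moved, and the gripper is clear of everything.

```bash
python3 -c "
from plant import robot
print(robot.job_done())"
```

```text
the job is handed in; nothing more can be done
None
```

I handed in the job: box A was the heaviest (about 0.6 kg, against 0.37 kg for B and 0.22 kg for C) and stands upright in the tray, I pressed the call button fully and let it go, and nothing else was disturbed; the hand-in returned no verdict.

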